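# Fold down the retaining flap and shut the vial case

### The job

Get the vial case ready to go: with a fingertip, push the upright white flap down flat over the vials, and only then swing the cover fully shut on top of it. Only push the flap and the cover from outside, without gripping them or touching the black padding on their inner faces; leave the vials standing in the case and the things around it where they are.

Things in the scene. Friction and masses are not known exactly. Their poses are not given: they have to be found in the camera images.
- case: Grey steel case, fixed on a wooden block of 130 by 145 mm whose height differs each time (8 to 85 mm). Origin: centre of the case's underside, on the block's top. Its own x points to its back (the cover's hinge side), y to its left, z up. Outside 120 mm (x) by 135 mm (y), walls 4 mm, rim 78 mm above the origin; the inner floor is at 4 mm and low dividers reach 38 mm. Handled parts are the flap and the cover, both hinged to it.
- flap (a joint): Angle of the flap in rad: 0 = folded down flat, about 1.57 = upright; range 0 to 1.9. A friction hinge: it stays where it is left and does not fall; about 1 N at its free edge moves it.
- flap_hinge (a point): Middle of the flap's hinge line, inside the case's right wall: at (-8, -59.5, 72.5) mm in the case's frame. The hinge line runs along the case's x. The point turns with the flap: its y points from the hinge to the free edge, its z out of the face that looks to the right while the flap stands and up once it is folded.
- flap_edge (a point): Middle of the flap's free edge, 110 mm from the hinge, in the middle of its thickness. The flap is a plain white plastic panel, 70 mm along the hinge, 110 mm long, 4 mm thick, with a 2 mm black rubber pad, 66 by 90 mm, on its inner face (the left one while it stands, underneath once folded), which is not to be touched; it stands up from the right wall and folds to the left, over the vials, ending 3 mm under the rim. Same axes as flap_hinge.
- cover (a joint): Angle of the cover in rad: 0 = shut flat on the rim, about 1.7 = standing open; range 0 to 1.9. A friction hinge: it stays where it is left and does not fall; about 1 to 3 N at its free edge moves it.
- cover_hinge (a point): Middle of the cover's hinge line, on the back rim: at (60, 0, 78) mm in the case's frame. The hinge line runs along the case's y. The point turns with the cover: its x points from the free edge to the hinge, its z out of the cover's outer face (up when shut).
- cover_edge (a point): Middle of the cover's free edge on the outer face, 126 mm from the hinge line and 6 mm out along the point's z. The cover is a grey steel plate 143 mm wide (along the hinge), 130 mm long, 6 mm thick, with an 11 mm skirt on the inner side of its front and side edges and a 2 mm black rubber lining, 110 by 130 mm, on its inner face, which is not to be touched. Same axes as cover_hinge.
- vial_in_0: White vial with a green cap, 31 mm wide, 62 mm tall, standing loose in one of the case's four compartments, top 66 mm above the case's underside; origin in the centre of its underside.
- vial_in_1: White vial with a green cap, 31 mm wide, 62 mm tall, standing loose in one of the case's four compartments, top 66 mm above the case's underside; origin in the centre of its underside.
- vial_in_2: White vial with a green cap, 31 mm wide, 62 mm tall, standing loose in one of the case's four compartments, top 66 mm above the case's underside; origin in the centre of its underside.
- vial_in_3: White vial with a green cap, 31 mm wide, 62 mm tall, standing loose in one of the case's four compartments, top 66 mm above the case's underside; origin in the centre of its underside.
- bottle: Brown glass bottle, 57 mm wide, 100 mm tall, loose, to the left of the case; origin in the centre of its underside. Leave it alone.
- lone_vial: White vial with a green cap, 31 mm wide, 62 mm tall, loose, nearer the robot than the case; origin in the centre of its underside. Leave it alone.
- stamp: Round rubber stamp, 38 mm wide, 65 mm tall, loose, nearer the robot on the left; origin in the centre of its underside. Leave it alone.
Things that resemble listed ones, but are neither listed nor needed, are in the scene too. Leave any purple look-alike of the vial_in_2 alone. What is shaped like the vial_in_0 but blue or yellow is not meant.

How it is judged:
On the way, in this order (a step that is already met when the one before it is completed fails the run):
1. the flap is folded down flat while the cover still stands open (value of joint flap below 0.08 rad and value of joint cover above 1.1 rad), for 0.2 s.
2. the cover is shut over the folded flap (value of joint cover below 0.04 rad and value of joint flap below 0.08 rad), for 0.2 s.
At the end, for the whole second after the job is handed in: The flap lies folded (under 0.08 rad) and the cover is shut (under 0.04 rad) and at rest; the four vials still stand in the case; the bottle, the lone vial and the stamp are within 20 mm of where they stood (all of step 2 and velocity of joint cover between -0.05 and 0.05 rad/s and z of each of vial_in_0, vial_in_1, vial_in_2, vial_in_3 in the frame of case below 0.02 m and angle between each of vial_in_0, vial_in_1, vial_in_2, vial_in_3's own z axis and vertical below 0.3 rad and horizontal distance between each of vial_in_0, vial_in_1, vial_in_2, vial_in_3 and case below 0.08 m and distance of each of bottle, lone_vial, stamp from where it was at the start of the episode below 0.02 m); the robot touches nothing.
It fails at once if the cover is swung down (below 1.0 rad) while the flap still stands (above 0.35 rad) (value of joint cover below 1 rad and value of joint flap above 0.35 rad).
It fails at once if a vial is lifted out of its place in the case (z of any of vial_in_0, vial_in_1, vial_in_2, vial_in_3 in the frame of case above 0.03 m).
It fails at once if a thing beside the case is shoved more than 20 mm, lifted or knocked over (distance of any of bottle, lone_vial, stamp from where it was at the start of the episode above 0.02 m or height (world z) of any of bottle, lone_vial, stamp above 0.015 m or angle between any of bottle, lone_vial, stamp's own z axis and vertical above 0.4 rad).
It fails at once if the flap or the cover is gripped or pulled by its inner face (fingers on its pad or lining with more than 1 N) (contact force between the fingers and flap_c1 above 1 N or contact force between the fingers and cover_c4 above 1 N).
It also fails if it takes over 48 s, if anything falls off the work surface, if the arm or the gripper's body presses on something with over 40 N, if the wrist force passes 120 N, or if a joint passes its speed limit or range.

### The arm

A 6-joint arm with a two-finger parallel gripper is mounted at the origin on the work surface; the furniture and walls round the work are solid. World frame = base frame: x ahead of the robot, y to its left, z up, the work surface at z = 0. Lengths are in m, angles in rad, forces in N, time in s.
With the tool pointing down it reaches from about 0.35 to 1 m from the base axis. Payload 7.1 kg.
Tool frame: the origin (TCP) lies between the finger pads; the fingertips stand 22 mm ahead of it and the grasp point (between the pads) lies 3 mm ahead of it; x points along the fingers, y is the direction in which the jaws open and shut, and the axes are right-handed (so a half turn about x gives the same grasp; the last joint's range is limited). The gripper opens to 85 mm and grips with 20 to 120 N. Pads are 22 mm wide; open, the fingers measure 114 mm over their backs; the gripper's body (76 mm by 85 mm) begins 54 mm behind the grasp point. The pads swing forward as they close: fully open they stand 13 mm farther back than shut.
Start: joints at [-1.312, 0.423, 1.63, -0, 1.089, -0.019], TCP at [0.171, -0.601, 0.227] pointing down, gripper open.
Joint ranges: [-3, 3], [-0.9, 2.11], [0.09, 2.58], [-1.31, 4.45], [0.11, 2.69], [-2.54, 2.54]. Speed limits (rad/s): [2.39, 2.39, 3.01, 3.14, 3.14, 3.14].

### API

Orientations are given as a rotation vector (axis times angle).
In Python, from rig import manip gives the robot as it stands. The module is installed in compiled form; this text tells all that it offers. Calls block until the motion is done:
- manip.move_to(position, orientation): joint-space move of the TCP to a pose.
- manip.servo_line(position, orientation=None, rate=0.15): straight line of the TCP; orientation=None keeps the orientation; rate is the mean speed in m/s.
- manip.set_joints(angles): joint-space move.
- manip.command_gripper(opening, f_grip=None): finger opening in m; f_grip is the grip in N (None keeps the last); returns when the fingers have stopped.
- manip.hold(seconds).
- manip.solve_ik(position, orientation): joint angles nearest the present ones, or None.
- manip.camera(name): name is "scene" or "top"; returns a dict with "image" (384x512x3 uint8, red, green, blue), "fx", "fy", "cx", "cy" (pixels), "cam_to_world" (4x4, takes a point from camera to world coordinates). Camera axes: x right, y down, z forward; pixel columns grow to the right and rows downward; lengths in m; the calibration is good to about 2 mm. A picture is of the moment at which its call begins. There is no depth.
A pose or a line that the arm cannot do raises manip.IKError and nothing moves.
- manip.sign_off(): hands the job in, once; it reports no verdict.
Readings, each from a call of its own:
- manip.get_time(): time.
- manip.get_joint_positions(): joint angles.
- manip.get_joint_vel(): joint speeds.
- manip.get_tau(): joint torques, N m.
- manip.get_position(): TCP position.
- manip.get_ee_rot(): TCP orientation.
- manip.get_contact_force(): force on the tool from outside, world axes, zero at the start.
- manip.get_torque(): the same for the moment, N m.
- manip.get_width(): finger opening in m.
Only numpy, scipy, OpenCV 4.12 (cv2) and the standard library are available. Lean on these libraries where they do the work, as an engineer would, in place of code of your own. Each camera call takes 0.05 s, during which the arm holds its last target. There are 200 camera calls.

## Working session

There is one attempt and no reset: what is moved stays moved. The work goes in short steps, each a Python script; the robot and the scene stay as the last script left them, time stands still between calls to the robot, and variables do not carry over. Pictures are saved under pics/ and viewed, on a budget of 10 in all, crops included, one or two more only if the job needs it, and the job is handed in when it is done.

```bash
mkdir -p pics; python3 - <<'E'
from rig import manip
import cv2,numpy as np,pickle
np.set_printoptions(precision=4,suppress=True)
for n in("scene","top"):
    c=manip.camera(n);pickle.dump(c,open(n+'.pkl','wb'))
    im=cv2.cvtColor(c['image'],cv2.COLOR_RGB2BGR)
    cv2.imwrite(f'pics/{n}0.png',cv2.resize(im,(800,600),interpolation=cv2.INTER_CUBIC))
    print(n,c['fx'],c['fy'],c['cx'],c['cy']);print(c['cam_to_world'])
print(manip.get_time(),manip.get_ee_rot())
E
```

```text
scene 364.27385279755094 364.27385279755094 259.7236735183311 190.89759521304492
[[ 0.8729  0.4116 -0.262   0.6287]
 [ 0.4877 -0.7194  0.4946 -0.148 ]
 [ 0.015  -0.5595 -0.8287  0.8339]
 [ 0.      0.      0.      1.    ]]
top 431.88709756737774 431.88709756737774 259.57106024187544 193.9618108309773
[[ 0.0101 -0.9897  0.1425  0.2616]
 [-0.9999 -0.0089  0.0089  0.2647]
 [-0.0076 -0.1426 -0.9897  0.9564]
 [ 0.      0.      0.      1.    ]]
0.1 [ 2.073   0.2913 -2.0734]
```

View pics/scene0.png

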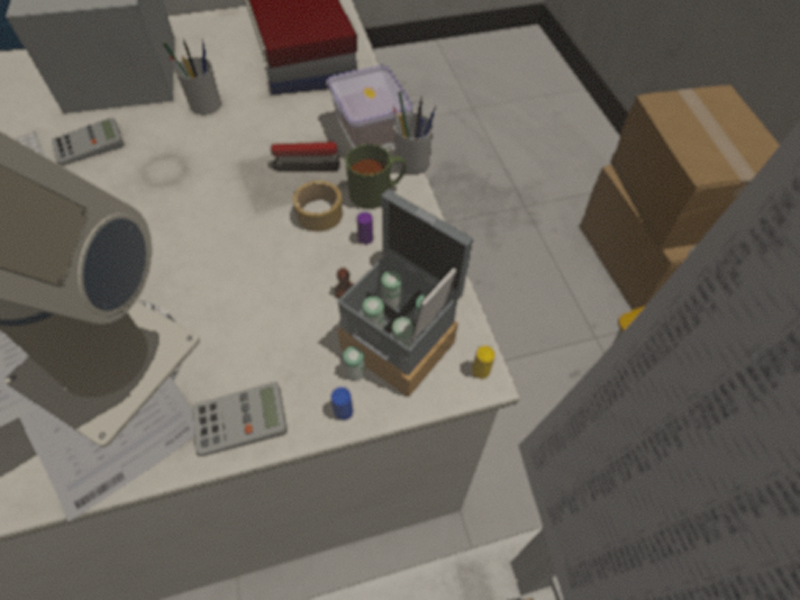

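View pics/top0.png

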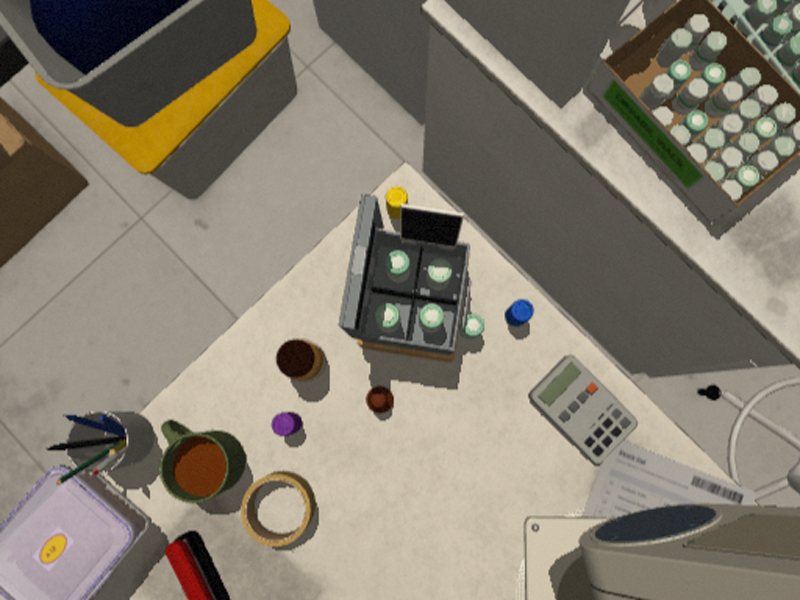

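```bash
python3 - <<'E'
import cv2,pickle
for n,(x0,y0,w,h) in dict(top=(205,110,120,125),scene=(205,115,115,140)).items():
    im=cv2.cvtColor(pickle.load(open(n+'.pkl','rb'))['image'],cv2.COLOR_RGB2BGR)[y0:y0+h,x0:x0+w]
    s=600//h if n=='scene' else 5
    s=4
    im=cv2.resize(im,None,fx=s,fy=s,interpolation=cv2.INTER_CUBIC)
    im=cv2.convertScaleAbs(im,alpha=1.4,beta=15)
    cv2.imwrite(f'pics/{n}_crop.png',im);print(n,im.shape)
a=cv2.imread('pics/top_crop.png');b=cv2.imread('pics/scene_crop.png')
import numpy as np
H=600;out=np.zeros((H,a.shape[1]+b.shape[1],3),np.uint8);out[:a.shape[0],:a.shape[1]]=a[:H];out[:min(H,b.shape[0]),a.shape[1]:]=b[:H]
print(out.shape);cv2.imwrite('pics/both.png',out[:, :])
E
```

```text
top (500, 480, 3)
scene (560, 460, 3)
(600, 940, 3)
```

View pics/top_crop.png

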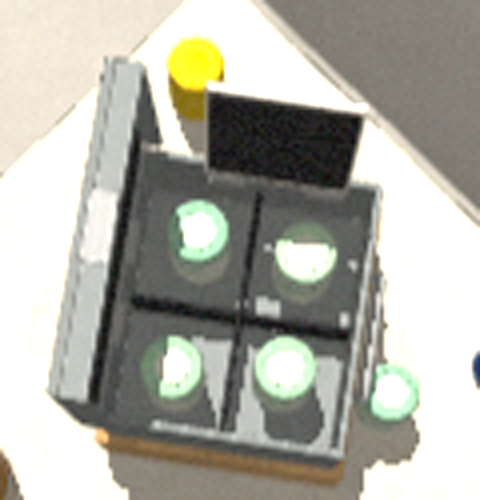

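View pics/scene_crop.png

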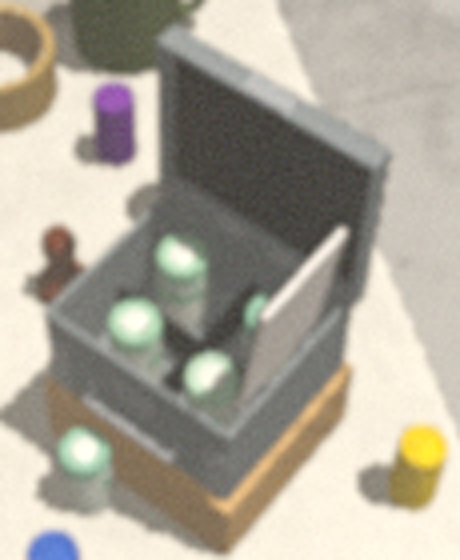

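The top crop shows the case's front rim corners at (380,187) right and (345,458) left. The black pad side of the flap is at (285,135), and the cover's top edge runs from (120,60) to (70,395). The scene crop shows the same rim corners at (230,437) and (50,310), and the flap's top edge from (345,228) to (262,325). The lone vial is the green-capped one outside the case at top (393,392). The purple, blue and yellow ones are decoys.

```bash
cat > tri.py <<'E'
import numpy as np,pickle
np.set_printoptions(precision=4,suppress=True)
O=dict(top=(205,110),scene=(205,115));C={n:pickle.load(open(n+'.pkl','rb')) for n in O}
def ray(n,u,v):
    c=C[n];o=O[n];x=(u+.5)/4-.5+o[0];y=(v+.5)/4-.5+o[1]
    d=np.array([(x-c['cx'])/c['fx'],(y-c['cy'])/c['fy'],1]);T=c['cam_to_world']
    d=T[:3,:3]@d;return T[:3,3],d/np.linalg.norm(d)
def tri(a,b):
    p,d=ray('top',*a);q,e=ray('scene',*b)
    s,t=np.linalg.lstsq(np.c_[d,-e],q-p,rcond=None)[0]
    A,B=p+s*d,q+t*e;return (A+B)/2,np.linalg.norm(A-B)
def onz(n,uv,z):
    p,d=ray(n,*uv);return p+d*(z-p[2])/d[2]
E
python3 - <<'E'
from tri import *
P={}
for k,a,b in [('FR',(381,186),(230,437)),('FL',(346,459),(50,310)),('flapfar',(207,83),(345,228)),('flapnear',(365,112),(262,325)),
 ('coverL',(55,392),(163,32)),('coverR',(108,60),(388,157)),('coverRin',(143,62),(388,157))]:
    P[k],e=tri(a,b);print(k,P[k],e)
d=P['FL']-P['FR'];print('front len',np.linalg.norm(d),'yaw y-axis',np.arctan2(d[1],d[0]))
d=P['flapfar']-P['flapnear'];print('flap len',np.linalg.norm(d),'yaw x-axis',np.arctan2(d[1],d[0]))
z=(P['FR'][2]+P['FL'][2])/2
print('block',z-.078)
for k,uv in dict(FR=(381,186),FL=(346,459)).items(): print(k,onz('top',uv,z))
for k,uv in dict(FR=(230,437),FL=(50,310)).items(): print(k,onz('scene',uv,z))
for k,uv in dict(lone=(395,390)).items(): print(k,onz('top',uv,.062))
c=tri((395,390),(83,450));print('lone tri',c)
print(tri((197,55),(422,445)),'yellow')
E
```

```text
FR [0.4548 0.1948 0.1367] 0.0005852584096237354
FL [0.3238 0.2136 0.1389] 0.0053438637885489144
flapfar [0.4738 0.2776 0.2428] 0.0002952472475720634
flapnear [0.4633 0.2095 0.2354] 0.0011850703341799139
coverL [0.3362 0.3354 0.2628] 0.006093212735177943
coverR [0.4776 0.3182 0.2594] 0.002179733537846553
coverRin [0.4774 0.3057 0.2703] 0.006931628306462934
front len 0.13236149970475564 yaw y-axis 2.9996929079548615
flap len 0.06935127340705517 yaw x-axis 1.418429118854951
block 0.059813613479725705
FR [0.4543 0.1947 0.1378]
FL [0.3218 0.2117 0.1378]
FR [0.4553 0.1945 0.1378]
FL [0.3253 0.2159 0.1378]
lone [0.3636 0.1813 0.062 ]
lone tri (array([0.3637, 0.1812, 0.0605]), np.float64(2.202956819402585e-06))
(array([0.5411, 0.2852, 0.063 ]), np.float64(0.004191599110844663)) yellow
```

```bash
cat > h.py <<'E'
from rig import manip
import numpy as np
from scipy.spatial.transform import Rotation as Rn
np.set_printoptions(precision=4,suppress=True)
psi=1.425;X=np.array([np.cos(psi),np.sin(psi),0]);Y=np.array([-X[1],X[0],0]);Z=np.array([0,0,1.])
Og=np.array([.398,.2634,.060]);TIP=.022
def W(x,y,z): return Og+X*x+Y*y+Z*(z+TIP)   # TCP for fingertip at case coords
def rv(s): 
    x=-Z;y=s*X;return Rn.from_matrix(np.c_[x,y,np.cross(x,y)]).as_rotvec()
def F(): return manip.get_contact_force()
def st(t=''): print(t,'t%.2f'%manip.get_time(),'tcp',manip.get_position(),'F',F())
E
python3 - <<'E'
from h import *
p=manip.get_position()
manip.servo_line(p+[0,0,.18],rate=.25)
manip.command_gripper(0.0,20)
q0=manip.get_joint_positions()
best=None
for s in(1,-1):
    q=manip.solve_ik(W(-.015,-.115,.2),rv(s));print(s,q)
    if q is not None:
        d=abs(q[5])+abs(q[3])
        if best is None or d<best[0]: best=(d,s)
s=best[1];open('s.txt','w').write(str(s));print('s',s)
manip.move_to([.32,.05,.42],rv(s));st('mid')
manip.move_to(W(-.015,-.115,.25),rv(s));st('above')
manip.servo_line(W(-.015,-.115,.1675),rate=.15);st('beside')
import cv2
for n in("scene","top"):
    c=manip.camera(n);im=cv2.cvtColor(c['image'],cv2.COLOR_RGB2BGR)
    cv2.imwrite(f'pics/{n}1.png',cv2.resize(im[90:250,170:350],None,fx=3.3,fy=3.3,interpolation=cv2.INTER_CUBIC))
a,b=[cv2.imread(f'pics/{n}1.png')[:, :] for n in("scene","top")]
cv2.imwrite('pics/b1.png',cv2.resize(np.hstack([a,b]),(800,356)))
E
```

```text
1 [ 0.4057  0.267   1.7237  0.      1.1509 -1.0193]
-1 [ 0.4057  0.267   1.7237 -0.      1.1509  2.1223]
s 1
mid t4.11 tcp [0.3203 0.0497 0.42  ] F [-0.2754  0.1262  0.0644]
above t5.18 tcp [0.5094 0.2311 0.3325] F [-1.5429 -0.5142  1.3649]
beside t5.88 tcp [0.5102 0.2317 0.2507] F [-0.0018 -0.1485 -0.1694]
```

View pics/b1.png

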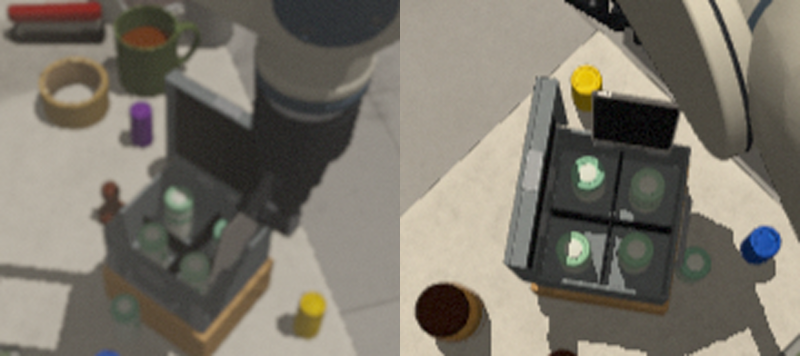

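The crops show the closed fingertip beside the flap's outer face (scene crop (285,225)). The pad side is clear and nothing around the case has moved. Next I push the flap.

```bash
python3 - <<'E'
from h import *
import cv2
r=.092;hw=.011
def tip(th): 
    c=np.array([np.cos(th),np.sin(th)])*r+np.array([-np.sin(th),np.cos(th)])*.0025
    return W(-.015,-.0595+c[0]-hw,.0725+c[1])
for th in [1.5,1.25,1.0,.75,.5,.3,.15,.06]:
    manip.servo_line(tip(th),rate=.13);f=F();print(th,'F',f)
    if np.linalg.norm(f)>30: print('stop');break
z0=tip(0)
for dz in np.arange(.003,-.012,-.0015):
    manip.servo_line(z0+Z*dz,rate=.05);f=F();print('dz %.4f'%dz,f)
    if f[2]>10: break
manip.hold(.3);st('pressed')
p=manip.get_position();manip.servo_line(np.array([p[0],p[1],.37]),rate=.25);st('up')
for n in("scene","top"):
    im=cv2.cvtColor(manip.camera(n)['image'],cv2.COLOR_RGB2BGR)
    cv2.imwrite(f'pics/{n}2.png',im[90:250,170:350])
a,b=[cv2.imread(f'pics/{n}2.png') for n in("scene","top")]
cv2.imwrite('pics/b2.png',cv2.resize(np.hstack([a,b]),(800,356),interpolation=cv2.INTER_CUBIC))
E
```

```text
1.5 F [0.9302 0.7097 0.4975]
1.25 F [1.0465 0.1785 1.7483]
1.0 F [ 0.7703 -0.7357  0.6902]
0.75 F [-0.4003  0.3837  0.9008]
0.5 F [-0.5484 -0.0549 -0.1039]
0.3 F [-0.1587  0.0317  0.7167]
0.15 F [ 0.6022 -0.1211  0.5571]
0.06 F [-0.2075 -0.24    0.4742]
dz 0.0030 [ 0.4738  0.3191 -0.2708]
dz 0.0015 [0.3878 0.9272 0.4014]
dz 0.0000 [-0.3497 -0.7368 -0.4291]
dz -0.0015 [-0.2297  1.1484  0.6959]
dz -0.0030 [-0.0469 -0.2382 -0.3695]
dz -0.0045 [ 0.0649  0.6831 -0.4384]
dz -0.0060 [-0.5629  0.0673  0.4644]
dz -0.0075 [ 0.3124  0.377  -0.491 ]
dz -0.0090 [0.15   0.2384 0.5266]
dz -0.0105 [ 0.8912 -0.8278 -0.6266]
pressed t11.41 tcp [0.3746 0.2517 0.1465] F [-0.0398 -0.1677 -0.8661]
up t12.45 tcp [0.3739 0.2513 0.3687] F [-0.614  -0.899  -0.6458]
```

View pics/b2.png

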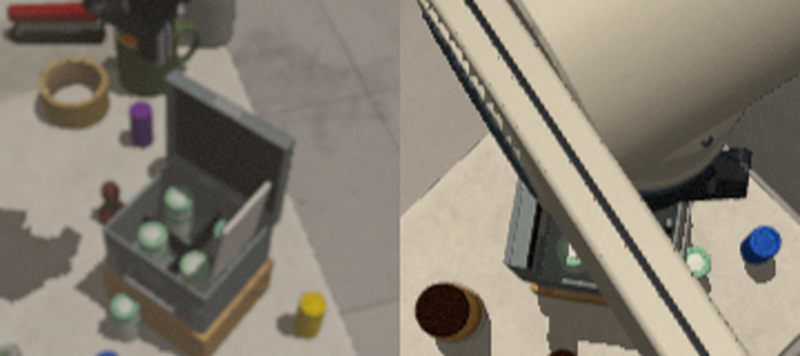

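The flap is still upright and no force was felt, so the fingers may not have closed (open jaws would straddle it). I'll check the width.

```bash
python3 - <<'E'
from h import *
import cv2
print(manip.get_width()); manip.command_gripper(0.0,20); print(manip.get_width());st()
print(manip.get_ee_rot(),rv(1), W(-.015,-.0595+.092-.011,.0725))
im=cv2.cvtColor(manip.camera("scene")['image'],cv2.COLOR_RGB2BGR)
cv2.imwrite('pics/s3.png',cv2.resize(im[60:250,170:350],None,fx=3.1,fy=3.1,interpolation=cv2.INTER_CUBIC))
E
```

```text
0.0002848896028530953
-7.810993571086112e-05
 t12.77 tcp [0.3744 0.2516 0.3692] F [-0.8685  0.0467 -0.517 ]
[ 0.1138  1.569  -0.1152] [ 0.1145  1.5678 -0.1145] [0.3745 0.2517 0.1545]
```

View pics/s3.png

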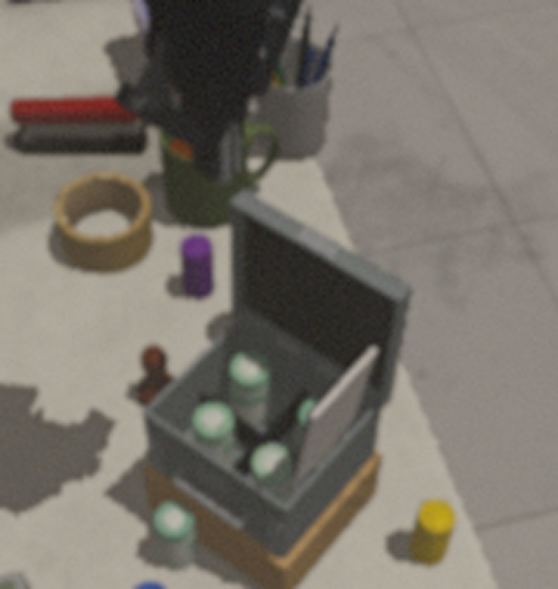

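The jaws are shut and the flap hasn't moved, so the tip must have passed just over its top edge. I'll retry 35 mm lower with a check partway through.

```bash
python3 - <<'E'
from h import *
import cv2
o=rv(1)
manip.servo_line(W(-.015,-.115,.287),o,rate=.3)
manip.servo_line(W(-.015,-.115,.1325),o,rate=.25);st('beside')
for n in("scene","top"):
    im=cv2.cvtColor(manip.camera(n)['image'],cv2.COLOR_RGB2BGR);cv2.imwrite(f'pics/{n}4a.png',im)
for y in(-.095,-.08,-.065,-.05):
    manip.servo_line(W(-.015,y,.1325),o,rate=.12);print(y,F())
for n in("scene","top"):
    im=cv2.cvtColor(manip.camera(n)['image'],cv2.COLOR_RGB2BGR);cv2.imwrite(f'pics/{n}4b.png',im)
c=lambda n:cv2.resize(cv2.imread(f'pics/{n}.png')[100:240,220:340],None,fx=2.14,fy=2.14,interpolation=cv2.INTER_CUBIC)
cv2.imwrite('pics/b4.png',cv2.resize(np.vstack([np.hstack([c('scene4a'),c('scene4b')]),np.hstack([c('top4a'),c('top4b')])]),(514,600)))
E
```

```text
beside t14.19 tcp [0.5099 0.2324 0.2159] F [ 0.4434 -0.2011  0.1347]
-0.095 [ 0.4122 -0.2269 -0.0365]
-0.08 [-0.4765 -0.7716  0.2688]
-0.065 [ 0.302  -0.3296  0.2662]
-0.05 [ 0.4706 -0.2644  0.7456]
```

View pics/b4.png

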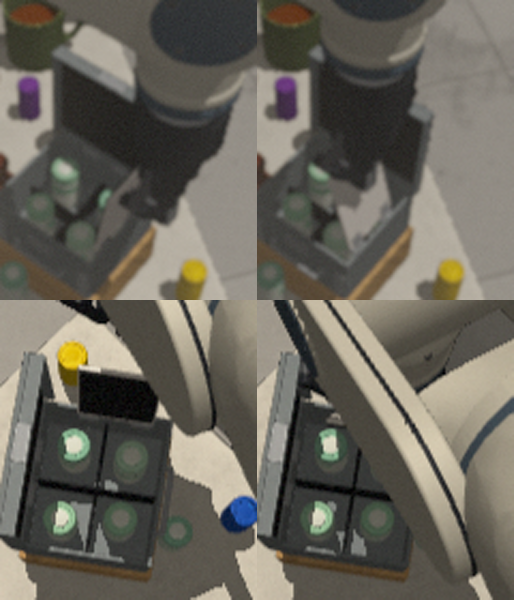

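The flap has now tipped over and the finger is on its outer white face (right panels, (360,195)). I'll continue the arc and then press until I feel a force.

```bash
python3 - <<'E'
from h import *
import cv2
o=rv(1)
def tip(th,r): 
    c=np.array([np.cos(th),np.sin(th)])*r+np.array([-np.sin(th),np.cos(th)])*.0025
    return W(-.015,-.0595+c[0]-.011,.0725+c[1])
for th,r in [(1.0,.068),(.75,.074),(.5,.08),(.3,.085),(.12,.088)]:
    manip.servo_line(tip(th,r),o,rate=.13);print(th,'F',F())
z0=tip(0,.088)
for dz in np.arange(.006,-.034,-.003):
    manip.servo_line(z0+Z*dz,o,rate=.06);f=F();print('dz %.4f'%dz,f)
    if f[2]>6: break
manip.hold(.3);st('pressed')
p=manip.get_position();manip.servo_line(np.array([p[0],p[1],.385]),o,rate=.3);st('up')
manip.servo_line(W(.13,.02,.31),o,rate=.3);st('behind cover')
for n in("scene","top"):
    im=cv2.cvtColor(manip.camera(n)['image'],cv2.COLOR_RGB2BGR);cv2.imwrite(f'pics/{n}5.png',im)
c=lambda n:cv2.imread(f'pics/{n}.png')[90:250,180:340]
cv2.imwrite('pics/b5.png',cv2.resize(np.hstack([c('scene5'),c('top5')]),(800,400),interpolation=cv2.INTER_CUBIC))
E
```

```text
1.0 F [ 0.6231 -0.3177 -0.5193]
0.75 F [ 0.1072  0.2723 -0.1047]
0.5 F [ 0.3837  0.4345 -0.1353]
0.3 F [ 0.2123 -0.5466  0.4341]
0.12 F [-0.2797  0.0802 -0.2112]
dz 0.0060 [0.1379 0.5894 0.0667]
dz 0.0030 [-0.1883  0.4749  0.2568]
dz 0.0000 [-0.4186  0.2959 -0.1724]
dz -0.0030 [-0.5922 -0.1078 -0.5499]
dz -0.0060 [-0.0078 -0.145  -0.2138]
dz -0.0090 [ 0.5711 -0.9668  0.5413]
dz -0.0120 [ 0.2578 -0.42    0.187 ]
dz -0.0150 [-0.1444  0.3128  0.2771]
dz -0.0180 [-0.2077  0.2152 -0.517 ]
dz -0.0210 [-0.1455 -0.3977 -0.1639]
dz -0.0240 [0.087  0.7062 1.4411]
dz -0.0270 [-6.5762 -3.4495 27.5608]
pressed t20.25 tcp [0.3789 0.2515 0.1319] F [-6.0262 -2.3635 27.7821]
up t21.25 tcp [0.3781 0.251  0.3831] F [ 0.1152 -0.5698 -0.0314]
behind cover t21.88 tcp [0.3964 0.3948 0.3899] F [-0.6205  0.277  -0.5561]
```

View pics/b5.png

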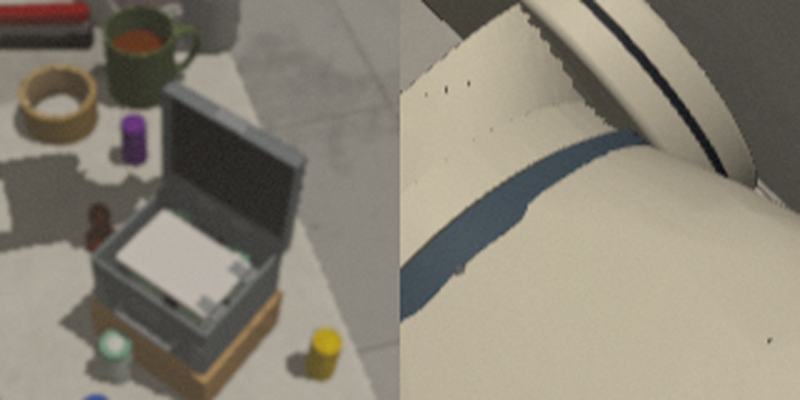

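The flap lies flat: its white face fills the case top at scene (185,260), and the cover still stands. Contact came about 22 mm lower than my tip model predicted, so I'm setting the effective tip offset to 0 before pushing the cover.

```bash
sed -i 's/TIP=.022/TIP=-.001/' h.py; python3 - <<'E'
from h import *
import cv2
o=rv(1)
def tip(th,r=.1): 
    c=np.array([-np.cos(th),np.sin(th)])*r+np.array([np.sin(th),np.cos(th)])*.0065
    return W(.06+c[0]+.015,0,.078+c[1])
manip.servo_line(W(.13,0,.178),o,rate=.25);st('beside')
for th in [1.6,1.4,1.2,1.0,.8,.6,.4,.25,.12]:
    manip.servo_line(tip(th),o,rate=.13);f=F();print(th,'F',f)
    if np.linalg.norm(f)>25: print('stop');raise SystemExit
z0=tip(0)
for dz in np.arange(.006,-.012,-.0015):
    manip.servo_line(z0+Z*dz,o,rate=.05);f=F();print('dz %.4f'%dz,f)
    if f[2]>10: break
manip.hold(.3);st('pressed')
p=manip.get_position();manip.servo_line(p+[0,0,.15],o,rate=.25)
manip.move_to([.32,-.15,.40],o);st('away')
for n in("scene","top"):
    im=cv2.cvtColor(manip.camera(n)['image'],cv2.COLOR_RGB2BGR);cv2.imwrite(f'pics/{n}6.png',im)
c=lambda n:cv2.imread(f'pics/{n}.png')[90:270,160:340]
cv2.imwrite('pics/b6.png',cv2.resize(np.hstack([c('scene6'),c('top6')]),(800,400),interpolation=cv2.INTER_CUBIC))
E
```

```text
beside t22.76 tcp [0.4175 0.3922 0.2383] F [0.5068 0.8442 0.5815]
1.6 F [-0.4278 -0.6854  1.4061]
1.4 F [0.7228 0.1753 0.8371]
1.2 F [ 0.6259 -0.0231 -0.4166]
1.0 F [ 0.2444 -0.0566 -0.1082]
0.8 F [-0.1615 -0.0719 -0.2704]
0.6 F [-0.0349  0.7184 -0.4502]
0.4 F [ 0.1272  0.2511 -0.0927]
0.25 F [-0.0751  0.2918  0.0214]
0.12 F [-0.3409 -0.0744  0.1973]
dz 0.0060 [0.0061 0.0507 0.1603]
dz 0.0045 [-0.1252  0.2864  0.4027]
dz 0.0030 [ 0.0407 -0.0768 -0.0706]
dz 0.0015 [ 0.6361 -0.5172 -0.5724]
dz 0.0000 [ 0.3727  0.0342 -0.0643]
dz -0.0015 [-1.3617 -0.7046  8.8083]
dz -0.0030 [-5.9211 -4.8029 25.2964]
pressed t27.65 tcp [0.3946 0.2388 0.1422] F [-6.3974 -3.9495 24.4148]
away t29.93 tcp [ 0.3202 -0.1496  0.3995] F [-0.2043  0.1367 -0.2193]
```

View pics/b6.png

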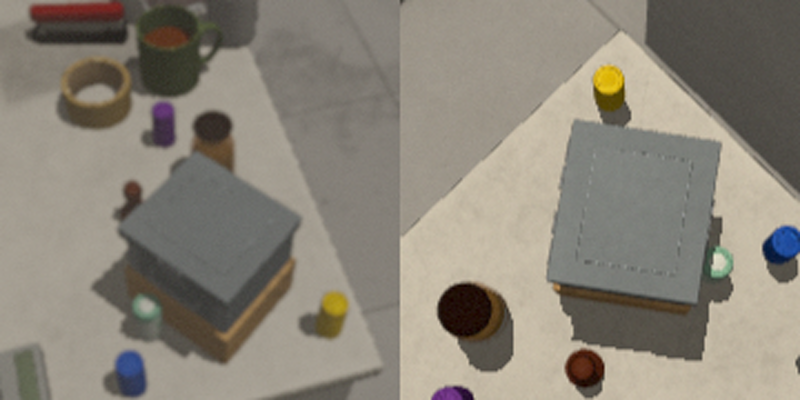

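Both views show the cover shut flush, with the surroundings unmoved. The press met a hard stop of about 25 N at the expected height.

```bash
python3 - <<'E'
from rig import manip
manip.sign_off();print(manip.get_time())
E
```

```text
the job is handed in; nothing more can be done
the job is handed in; nothing more can be done
```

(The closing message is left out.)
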